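Kit mirror-image angle brackets into their left-hand and right-hand trays

TASK

Sort the four steel angle brackets by handedness: the two left-hand ones go into the tray whose black outlines show left-hand brackets, the two mirror-image right-hand ones into the other tray, one to a pocket. Stand each bracket upright on the outline in its pocket, turned the way the outline shows, and leave the bearing, the brass fitting and the hose coupler where they lie.

Things in the scene. Friction and masses are not known exactly. Their poses are not given: they have to be found in the camera images.
- bracket_l1_grip (a point): LEFT-hand steel bracket, 0.25 kg, mirror image of the right-hand ones. Wall 72 mm long (y), 8 thick (x), 50 high on a 6 mm base: flange to x=-18 mm along all the wall, and at its +y end only a 28 mm wide foot to x=-42. From above, wall at the far side and foot towards you, the foot is on your left. Point: mid-wall, 32 mm above underside; pinch the wall here from above, across its 8 mm. z up
- bracket_l2_grip (a point): LEFT-hand steel bracket, 0.25 kg, mirror image of the right-hand ones. Wall 72 mm long (y), 8 thick (x), 50 high on a 6 mm base: flange to x=-18 mm along all the wall, and at its +y end only a 28 mm wide foot to x=-42. From above, wall at the far side and foot towards you, the foot is on your left. Point: mid-wall, 32 mm above underside; pinch the wall here from above, across its 8 mm. z up
- bracket_r1_grip (a point): RIGHT-hand steel bracket, 0.25 kg, mirror image of the left-hand ones. Wall 72 mm long (y), 8 thick (x), 50 high on a 6 mm base: flange to x=-18 mm along all the wall, and at its -y end only a 28 mm wide foot to x=-42. From above, wall at the far side and foot towards you, the foot is on your right. Point: mid-wall, 32 mm above underside; pinch the wall here from above, across its 8 mm. z up
- bracket_r2_grip (a point): RIGHT-hand steel bracket, 0.25 kg, mirror image of the left-hand ones. Wall 72 mm long (y), 8 thick (x), 50 high on a 6 mm base: flange to x=-18 mm along all the wall, and at its -y end only a 28 mm wide foot to x=-42. From above, wall at the far side and foot towards you, the foot is on your right. Point: mid-wall, 32 mm above underside; pinch the wall here from above, across its 8 mm. z up
- tray_left: Fixed grey tray for LEFT-hand brackets, 144 (x) by 100 mm (y), rim 10 mm high, floor 4 mm; a low divider makes two pockets along x, 66x92 mm inside. Each floor bears the black outline of a left-hand bracket (foot at its +y end, towards -x). Origin: centre of underside, z up. A bracket on its outline has axes as the tray's and its point at x=+54 or -16, y=0, z=+36 mm
- tray_right: Fixed grey tray for RIGHT-hand brackets, 144 (x) by 100 mm (y), rim 10 mm high, floor 4 mm; a low divider makes two pockets along x, 66x92 mm inside. Each floor bears the black outline of a right-hand bracket (foot at its -y end, towards -x). Origin: centre of underside, z up. A bracket on its outline has axes as the tray's and its point at x=+54 or -16, y=0, z=+36 mm
- bearing_a_mid (a point): ball bearing, a plain steel ring with a black seal, 52 mm across, 15 mm high, lying flat; the point is its centre. A bystander: leave it where it is
- fitting_a_mid (a point): brass hose fitting with a hexagon in its middle, 52 mm long, 21 mm across, 18 mm high, lying down; the point is its centre. A bystander: leave it where it is
- coupler_a_mid (a point): steel hose coupler, a stepped cylinder 60 mm long, 25 mm across, lying down; the point is its centre. A bystander: leave it where it is

How it is judged (in metres and radians):
At the end, for the whole second after the job is handed in: Each pocket of each tray holds one bracket of that tray's hand: within 12 mm of its outline along both tray axes, turned within 0.25 rad of it, standing on the tray floor (height within 4 mm, tilt under 0.08 rad), released and at rest; bystanders within 15 mm of their starts ((((x of bracket_l1_grip in the frame of tray_left between 0.042 and 0.066 m and y of bracket_l1_grip in the frame of tray_left between -0.012 and 0.012 m) and (x of bracket_l2_grip in the frame of tray_left between -0.028 and -0.004 m and y of bracket_l2_grip in the frame of tray_left between -0.012 and 0.012 m)) or ((x of bracket_l1_grip in the frame of tray_left between -0.028 and -0.004 m and y of bracket_l1_grip in the frame of tray_left between -0.012 and 0.012 m) and (x of bracket_l2_grip in the frame of tray_left between 0.042 and 0.066 m and y of bracket_l2_grip in the frame of tray_left between -0.012 and 0.012 m))) and z of bracket_l1_grip in the frame of tray_left between 0.032 and 0.04 m and angle between the x axis of each of bracket_l1_grip, bracket_l2_grip and the x axis of tray_left, either way round below 0.25 rad and angle between each of bracket_l1_grip, bracket_l2_grip, bracket_r1_grip, bracket_r2_grip's own z axis and vertical below 0.08 rad and linear speed of each of bracket_l1, bracket_l2, bracket_r1, bracket_r2 below 0.01 m/s and contact force between the fingers and bracket_l1 below 0.1 N and z of bracket_l2_grip in the frame of tray_left between 0.032 and 0.04 m and contact force between the fingers and bracket_l2 below 0.1 N and (((x of bracket_r1_grip in the frame of tray_right between 0.042 and 0.066 m and y of bracket_r1_grip in the frame of tray_right between -0.012 and 0.012 m) and (x of bracket_r2_grip in the frame of tray_right between -0.028 and -0.004 m and y of bracket_r2_grip in the frame of tray_right between -0.012 and 0.012 m)) or ((x of bracket_r1_grip in the frame of tray_right between -0.028 and -0.004 m and y of bracket_r1_grip in the frame of tray_right between -0.012 and 0.012 m) and (x of bracket_r2_grip in the frame of tray_right between 0.042 and 0.066 m and y of bracket_r2_grip in the frame of tray_right between -0.012 and 0.012 m))) and z of bracket_r1_grip in the frame of tray_right between 0.032 and 0.04 m and angle between the x axis of each of bracket_r1_grip, bracket_r2_grip and the x axis of tray_right, either way round below 0.25 rad and contact force between the fingers and bracket_r1 below 0.1 N and z of bracket_r2_grip in the frame of tray_right between 0.032 and 0.04 m and contact force between the fingers and bracket_r2 below 0.1 N); the robot touches nothing.
It fails at once if the ball bearing is moved more than 15 mm (distance of bearing_a_mid from where it was at the start of the episode above 0.015 m).
It fails at once if the brass fitting is moved more than 15 mm (distance of fitting_a_mid from where it was at the start of the episode above 0.015 m).
It fails at once if the hose coupler is moved more than 15 mm (distance of coupler_a_mid from where it was at the start of the episode above 0.015 m).
It also fails if it takes over 109 s, if anything falls off the work surface, if the arm or the gripper's body presses on something with over 40 N, if the wrist force passes 120 N, or if a joint passes its speed limit or range.

ROBOT

A 6-joint arm with a two-finger parallel gripper is mounted at the origin on a cart in front of the work surface, level with it; the furniture and walls round the work are solid. World frame = base frame: x ahead of the robot, y to its left, z up, the work surface at z = 0. Lengths are in m, angles in degrees, forces in N, time in s.
With the tool pointing down it reaches from about 0.35 to 0.875 m from the base axis. Payload 4.2 kg.
Tool frame: the origin (TCP) lies on the centre line of the jaws, within the pads' length; the fingertips stand 19 mm ahead of it and the grasp point (between the pads) is the TCP; z points along the fingers, y is the line along which they close (so a half turn about z gives the same grasp; the last joint's range is limited). The gripper opens to 87 mm and grips with 3 to 60 N. Pads are 19 mm wide; open, the fingers measure 117 mm over their backs; the gripper's body (75 mm by 190 mm) begins 51 mm behind the grasp point.
Start: joints at [-50.501, 22.042, 0.453, 0, -68.411, -14.817], TCP at [0.261, -0.568, 0.242] pointing down, gripper open.
Joint ranges: [-179.83, 179.83], [-69.29, 118.12], [-61.27, 80.66], [-181.25, 117.63], [-171.15, -9.14], [-177.46, 177.46]. Speed limits (degrees/s): [159.86, 159.86, 180, 180, 180, 180].

INTERFACE

Orientations are given as a 3x3 rotation matrix whose columns are the frame's x, y, z axes.
In Python, from station import sense, capture, finish_job, search_frame, masks_of gives the robot as it stands.
- The arm moves only by the tool drive_tool, never from a script. Its argument "rows" is a list of rows, each a list of 7 numbers: the opening in per cent of the stroke, from 0 (shut) to 100 (fully open), then the shift along the world's x, y, z in mm, then the turn, a rotation vector about the world's x, y, z in rad. In form: [[fingers, dx, dy, dz, wx, wy, wz], ...]. A call has 1 to 5 rows; each row shifts and turns the commanded pose from where the row before left it; what a row does not reach is not made up. A row lasts 1/12 s, in which the tool goes at most 41.7 mm and 7.16 degrees, less where a joint would pass 70% of its speed; a pose out of reach is approached as far as the arm can. A call is refused whole if a number of a shift passes 41.7 or a number of a turn 0.125, either way. A call with a gripper value outside its range is refused whole. The fingers move at their own pace and stop on an object; the grip force is fixed at half the most. Time passes only in rows, so rows that do not move let the fingers close. It gives the time, the measured TCP pose, the force, the opening and the grip force at its end, in the units of the state.
- sense(): the state, without advancing time (a new reading comes with each control period).
- capture(name): name is "scene" or "top"; returns a dict with "frame" (400x640x3 uint8, red, green, blue), "z_map" (400x640 float32, m along the optical axis (not along the pixel's ray), 0 where there is no reading), "fx", "fy", "cx", "cy" (pixels), "distortion" ([k1, k2, p1, p2, k3] as OpenCV has them; the pictures are not rectified), "R" (3x3) and "t" (3): a world point X has camera coordinates R X + t. Camera axes: x right, y down, z forward; pixel columns grow to the right and rows downward; lengths in m; the calibration is good to about 2 mm. A picture is of the moment at which its call begins.
- finish_job(): hands the job in; it is judged then, once.
Trained networks look in a picture, given as the dict that the camera call returned (one of the last four; its "shot" number tells which), for a name from the list of things; names that differ only in an ending like _2 or _b are one class to them, and where a whole thing is asked for, a point or a joint stands for the part that bears it (a point fixed in the world has none). Each returns a list of dicts, best first, with "p" (0 to 1); they miss things now and then, are a little off and sometimes report something else, mostly with a low value. They report only what shows in the picture. A call takes as long as a camera call.
- search_frame(label, picture): "xy" ([column, row] in pixels, amid what is visible of it).
- masks_of(label, picture): "region" (400x640 bool, what is visible of it) and "xy" ([column, row] in pixels, amid what is visible of it).
The state is a dict: "time_s": time; "joints": joint angles; "joint_velocities": joint speeds; "effort": joint torques, N m; "tcp_pos": TCP position; "ee_rot": TCP orientation; "wrist_force": force on the tool from outside, world axes, zero at the start; "moment": the same for the moment, N m; "gripper_width": opening from 0.0 (shut) to 1.0 (fully open); "gripper_force": force on a finger pad.
Only numpy, scipy, OpenCV 4.12 (cv2) and the standard library are available. Lean on these libraries where they do the work, as an engineer would, in place of code of your own. Each camera call takes 0.05 s, during which the arm holds its last target. There are 200 camera calls.

## Working session

There is one attempt and no reset: what is moved stays moved. The work goes in short steps, Python scripts to look and compute and a tool call to move; the robot and the scene stay as the last step left them, time stands still between calls to the robot, and variables do not carry over. Pictures are saved under pics/ and viewed, at most 14 in all, crops included, and the job is handed in when it is done.

Besides the shell and the picture viewer there is one more tool, called after ">>>" as name(argument=value, ...) on one line, values as JSON. drive_tool: Moves the arm, as the interface text tells. Its arguments: {"type":"object","properties":{"rows":{"type":"array"}},"required":["rows"]}

```bash
mkdir -p pics; ls; cat > h.py <<'E'
import numpy as np, cv2
from station import sense, capture, finish_job, search_frame, masks_of
def save(c,n): cv2.imwrite('pics/'+n,c['frame'][:,:,::-1])
def cloud(c,m=None):
    z=c['z_map']; ok=z>0
    if m is not None: ok&=m
    v,u=np.nonzero(ok)
    K=np.array([[c['fx'],0,c['cx']],[0,c['fy'],c['cy']],[0,0,1]])
    p=cv2.undistortPoints(np.stack([u,v],1).astype(np.float64)[:,None],K,np.array(c['distortion']))[:,0]
    zz=z[v,u]; X=np.column_stack([p*zz[:,None],zz])
    return (X-np.array(c['t']))@np.array(c['R']),u,v
E
python3 - <<'E'
from h import *
s=sense(); print(s['tcp_pos'],s['ee_rot'],s['time_s'])
for n in('scene','top'):
    c=capture(n); save(c,n+'1.png'); print(n,-np.array(c['R']).T@c['t'])
    for l in ['bracket_l1_grip','bracket_r1_grip','tray_left','tray_right','bearing_a_mid','fitting_a_mid','coupler_a_mid']:
        for d in masks_of(l,c):
            P,u,v=cloud(c,d['region'])
            print(l,round(d['p'],2),np.round(d['xy']),len(P),np.median(P,0).round(3),P.min(0).round(3),P.max(0).round(3))
E
```

```text
pics
[ 0.26079373 -0.56737281  0.24045266] [[-9.08711538e-01 -4.17423472e-01 -9.93020815e-04]
 [-4.17424645e-01  9.08709441e-01  1.95388846e-03]
 [ 8.67684826e-05  2.19003235e-03 -9.99997598e-01]] 0.0
scene [0.10452468 0.63856765 0.56625765]
bracket_l1_grip 0.61 [242. 229.] 864 [0.644 0.234 0.016] [ 0.613  0.155 -0.003] [0.709 0.272 0.051]
bracket_l1_grip 0.41 [309. 176.] 99 [ 0.692 -0.044  0.012] [ 0.683 -0.095 -0.003] [ 0.725 -0.02   0.019]
bracket_l1_grip 0.28 [233. 206.] 296 [0.731 0.18  0.012] [ 0.71   0.152 -0.002] [0.76  0.204 0.017]
bracket_r1_grip 0.72 [336. 262.] 533 [0.412 0.181 0.006] [ 0.392  0.137 -0.003] [0.44  0.218 0.051]
tray_left 0.61 [386. 194.] 1466 [ 0.474 -0.097  0.004] [ 0.4   -0.166 -0.002] [ 0.552 -0.04   0.012]
tray_right 0.83 [343. 225.] 1961 [0.486 0.06  0.004] [ 0.415 -0.005 -0.004] [0.575 0.152 0.05 ]
bearing_a_mid 0.82 [232. 208.] 316 [0.732 0.179 0.012] [ 0.71   0.138 -0.002] [0.762 0.204 0.017]
fitting_a_mid 0.54 [306. 173.] 94 [ 0.692 -0.043  0.012] [ 0.683 -0.091 -0.003] [ 0.725 -0.02   0.019]
coupler_a_mid 0.71 [198. 246.] 263 [0.677 0.332 0.017] 
[... 261 characters left out ...]
44  0.216 0.054]
bracket_r1_grip 0.23 [254. 174.] 697 [0.64  0.237 0.008] [ 0.611  0.192 -0.003] [0.673 0.274 0.055]
tray_left 0.85 [410. 256.] 3341 [ 0.473 -0.099  0.005] [ 0.399 -0.156 -0.001] [ 0.551 -0.042  0.015]
tray_left 0.67 [250. 174.] 615 [0.64  0.237 0.009] [0.612 0.192 0.001] [0.658 0.271 0.055]
tray_right 0.71 [336. 249.] 3253 [0.487 0.057 0.005] [ 0.414  0.004 -0.003] [0.563 0.111 0.015]
bearing_a_mid 0.69 [282. 138.] 345 [0.732 0.177 0.014] [ 0.71   0.153 -0.003] [0.758 0.2   0.019]
fitting_a_mid 0.57 [385. 155.] 165 [ 0.691 -0.047  0.015] [ 0.681 -0.073 -0.001] [ 0.706 -0.022  0.022]
coupler_a_mid 0.6 [215. 156.] 272 [0.679 0.322 0.021] [0.668 0.296 0.   ] [0.696 0.356 0.028]
```

View pics/top1.png

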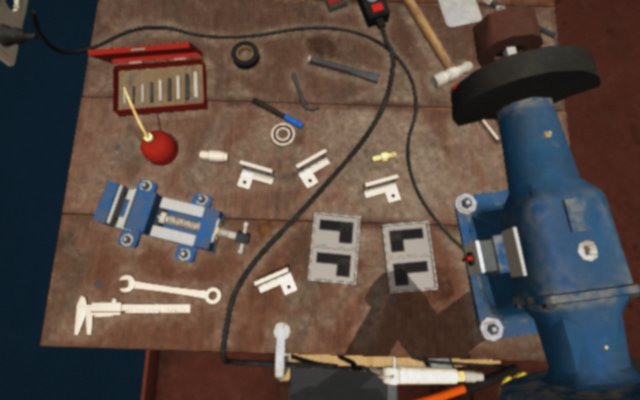

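View pics/scene1.png

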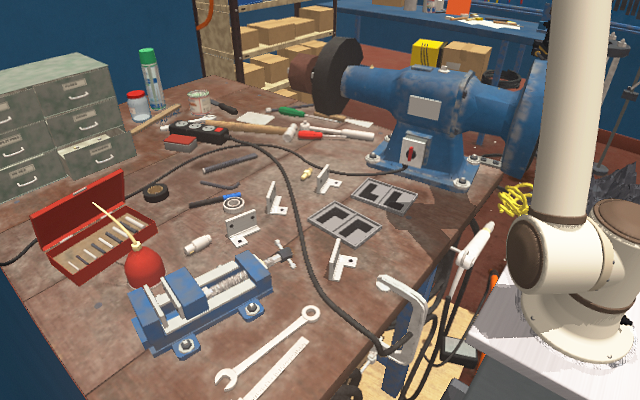

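The top view shows brackets at (255,174) and (313,168), both left-hand, and at (382,188) and (276,280), both right-hand. The right tray is at (334,249) and the left tray at (410,256). Next I'll fit the poses.

```bash
cat >> h.py <<'E'
def wallfit(P,zlo,zhi,c0,r=.06):
    d=np.hypot(P[:,0]-c0[0],P[:,1]-c0[1])<r
    Q=P[d]; W=Q[(Q[:,2]>zlo)&(Q[:,2]<zhi)]
    (cx,cy),(w,h),a=cv2.minAreaRect((W[:,:2]*1000).astype(np.float32))
    b=cv2.fitLine((W[:,:2]*1000).astype(np.float32),cv2.DIST_HUBER,0,.01,.01).ravel()
    lo=Q[(Q[:,2]<zlo-.03)&(Q[:,2]>zlo-.047)]
    dirn=b[:2]; nrm=np.array([-dirn[1],dirn[0]])
    fl=np.median(lo[:,:2]*1000,0)-b[2:] if len(lo) else np.zeros(2)
    if fl@nrm>0: nrm=-nrm   # bracket +x points away from foot
    yax=np.array([-nrm[1],nrm[0]])
    t=(W[:,:2]*1000-b[2:])@dirn; mid=b[2:]+dirn*(t.min()+t.max())/2
    yaw=np.degrees(np.arctan2(nrm[1],nrm[0]))
    print('wall n',len(W),'mid',mid.round(1),'rect',np.round([cx,cy,w,h,a],1),'len',round(float(np.ptp(t)),1),'yaw of +x',round(float(yaw),1),'ymean lo',round(float(fl@yax),1))
E
python3 - <<'E'
from h import *
for n in('top','scene'):
    c=capture(n); P,u,v=cloud(c)
    print(n)
    for c0 in [(.645,.235),(.66,.11),(.61,-.04),(.41,.18)]: wallfit(P,.044,.065,c0)
    for l in ('tray_left','tray_right'):
        d=masks_of(l,c)[0]; Q,_,_=cloud(c,d['region']); Q=Q[(Q[:,2]>.006)&(Q[:,2]<.018)]
        print(l,cv2.minAreaRect((Q[:,:2]*1000).astype(np.float32)))
        print(np.median(Q[:,2]), np.percentile(Q[:,:2],[1,99],axis=0).round(4).tolist())
    if n=='top':
        f=cv2.resize(c['frame'][130:310,190:450],None,fx=3,fy=3,interpolation=cv2.INTER_CUBIC)
        cv2.imwrite('pics/crop.png',f[:,:,::-1])
        m=(P[:,0]>.3)&(P[:,0]<.8)&(P[:,1]>-.17)&(P[:,1]<.25)&(P[:,2]>.06); print('tall',m.sum(),P[m].min(0) if m.any() else '',P[m].max(0) if m.any() else '')
E
```

```text
top
wall n 144 mid [647.9 227.5] rect [648.6 227.3  71.5   8.9  75.5] len 71.5 yaw of +x -14.6 ymean lo 5.2
wall n 147 mid [669.2 111.7] rect [669.9 112.1   8.5  71.8  32.9] len 71.8 yaw of +x 32.5 ymean lo 6.8
wall n 144 mid [626.1 -36.4] rect [626.5 -36.2   8.7  72.5  17.5] len 72.5 yaw of +x 17.9 ymean lo 8.7
wall n 155 mid [422.6 182.5] rect [422.9 182.7   7.8  70.9  25.2] len 70.9 yaw of +x 24.9 ymean lo 3.6
tray_left ((475.17108154296875, -98.905029296875), (144.25637817382812, 101.1162338256836), 6.45092248916626)
0.007826562229050479 [[0.401, -0.1529], [0.5484, -0.0441]]
tray_right ((488.5347595214844, 58.020145416259766), (99.84332275390625, 143.77037048339844), 86.61302185058594)
0.007649799757110553 [[0.4177, 0.0068], [0.559, 0.1095]]
tall 1085 [ 0.70970929 -0.1699371   0.14331861] [ 0.76169631 -0.14371026  0.28102309]
scene
wall n 127 mid [648.1 228.5] rect [649.6 228.1  70.7  10.5  75.1] len 70.7 yaw of +x -15.4 ymean lo 13.9
wall n 70 mid [669.5 111.9] rect [670.2 112.3   8.3  71.   32.7] len 71.0 yaw of +x 32.5 ymean lo 10.5
wall n 63 mid [627.7 -35.1] rect [629.1 -34.7   9.1  73.9  17.5] len 73.9 yaw of +x 17.3 ymean lo 18.5
wall n 119 mid [424.7 183.5] rect [424.8 183.5   7.8  73.8  25.2] len 73.8 yaw of +x 25.0 ymean lo 7.0
tray_left ((476.2686767578125, -98.27628326416016), (143.26751708984375, 103.67894744873047), 6.036942005157471)
0.008295042498487809 [[0.402, -0.1544], [0.5491, -0.0421]]
tray_right ((490.7362976074219, 58.70077133178711), (103.01370239257812, 144.68653869628906), 86.61842346191406)
0.008329305039188054 [[0.4171, 0.0071], [0.5623, 0.1119]]
```

View pics/crop.png

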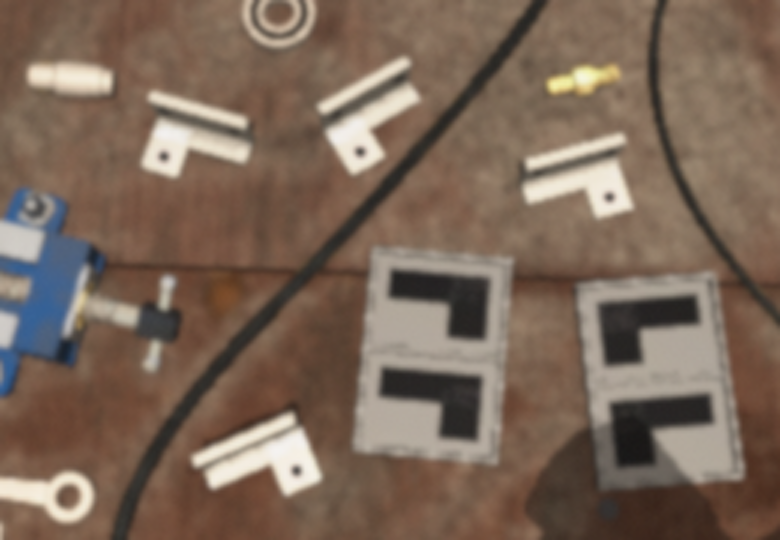

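The crop confirms the handedness: L, L, R, R, and outlines in line with the tray fits. Before moving, I'll check how high the grinder is between the start pose and the work area.

```bash
python3 - <<'E'
from h import *
P=np.vstack([cloud(capture(n))[0] for n in('top','scene')])
xs=np.arange(-.1,.95,.1)
for y in np.arange(-.7,.5,.1):
    r=[]
    for x in xs:
        m=(abs(P[:,0]-x)<.05)&(abs(P[:,1]-y)<.05)
        r.append(int(P[m,2].max()*1000) if m.sum()>4 else -999)
    print(round(y,1),r)
E
```

```text
-0.7 [-999, -999, -999, -715, -723, -723, -999, -999, -999, -999, -999]
-0.6 [-999, -999, -721, -711, 439, -725, -999, -999, -999, -999, -999]
-0.5 [-999, -999, -719, -362, 426, 0, -999, -999, 11, 7, -1]
-0.4 [-999, -999, -668, 342, 343, 288, 278, 270, 295, 293, 17]
-0.3 [-999, -999, -659, 343, 342, 289, 297, 277, 329, 328, 264]
-0.2 [-999, -999, -248, 307, 305, 268, 273, 264, 327, 324, 265]
-0.1 [9, 227, 1, -9, 6, 15, 15, 52, 244, 243, 20]
-0.0 [136, 240, 513, 512, 6, 13, 16, 54, 21, 17, 19]
0.1 [17, 231, 362, 345, 13, 49, 14, 52, 55, 18, 19]
0.2 [1, 1, 2, 25, 30, 54, 56, 53, 53, 18, 22]
0.3 [-999, -722, -719, -23, 17, 17, 57, 56, 53, 12, 24]
0.4 [-999, -721, -717, -720, 10, 13, 88, 87, 127, 37, 150]
```

>>> drive_tool(rows=[[100, 0, 0, 41, 0, 0, 0], [100, 0, 0, 41, 0, 0, 0.05], [100, 0, 0, 41, 0, 0, 0.1], [100, 0, 0, 41, 0, 0, 0.1], [100, 0, 0, 36, 0, 0, 0.1]])

```text
time_s: 1.62
tcp_pos: [0.2606, -0.5677, 0.445]
ee_rot: [[-0.707, -0.707, 0.001], [-0.707, 0.707, -0.003], [0.001, -0.003, -1.0]]
wrist_force: [0.7, -0.6, 0.8]
gripper_width: 1.002
gripper_force: 0.0
```

>>> drive_tool(rows=[[100, 20, 38, 0, 0, 0, 0.078], [100, 26, 38, 0, 0, 0, 0.078], [100, 26, 38, 0, 0, 0, 0.078], [100, 26, 38, 0, 0, 0, 0.078], [100, 26, 38, 0, 0, 0, 0.078]])

```text
time_s: 2.03
tcp_pos: [0.375, -0.3918, 0.4418]
ee_rot: [[-0.386, -0.922, 0.001], [-0.922, 0.386, -0.0], [0.0, -0.001, -1.0]]
wrist_force: [0.3, -0.0, 0.3]
gripper_width: 1.0
gripper_force: 0.0
```

>>> drive_tool(rows=[[100, 26, 38, 0, 0, 0, 0.078], [100, 26, 38, 0, 0, 0, 0.078], [100, 26, 38, 0, 0, 0, 0.078], [100, 26, 38, 0, 0, 0, 0.078], [100, 26, 38, 0, 0, 0, 0.078]])

```text
time_s: 2.45
tcp_pos: [0.4928, -0.2195, 0.442]
ee_rot: [[-0.006, -1.0, 0.001], [-1.0, 0.006, -0.0], [0.0, -0.001, -1.0]]
wrist_force: [0.9, -0.9, -0.3]
gripper_width: 1.004
gripper_force: 0.0
```

>>> drive_tool(rows=[[100, 26, 38, 0, 0, 0, 0.078], [100, 26, 38, 0, 0, 0, 0.078], [100, 30, 38, 0, 0, 0, 0.078], [100, 30, 38, 0, 0, 0, 0.078], [100, 0, 0, 0, 0, 0, 0]])

```text
time_s: 2.87
tcp_pos: [0.5944, -0.0819, 0.4388]
ee_rot: [[0.306, -0.952, -0.002], [-0.952, -0.306, 0.002], [-0.002, 0.002, -1.0]]
wrist_force: [0.9, -0.1, -1.0]
gripper_width: 0.997
gripper_force: 0.0
```

>>> drive_tool(rows=[[50, 0, 0, -40, 0, 0, 0], [50, 0, 0, -40, 0, 0, 0], [50, 0, 0, -40, 0, 0, 0], [50, 0, 0, -40, 0, 0, 0], [50, 0, 0, 0, 0, 0, 0]])

```text
time_s: 3.28
tcp_pos: [0.5854, -0.0868, 0.2718]
ee_rot: [[0.296, -0.955, -0.02], [-0.955, -0.296, 0.002], [-0.007, 0.018, -1.0]]
wrist_force: [-2.0, -0.5, -2.4]
gripper_width: 0.706
gripper_force: 0.0
```

>>> drive_tool(rows=[[50, 20, 25, -20, 0, 0, 0], [50, 20, 26, -20, 0, 0, 0], [50, 0, 0, -20, 0, 0, 0], [50, 0, 0, 0, 0, 0, 0], [50, 0, 0, 0, 0, 0, 0]])

```text
time_s: 3.7
tcp_pos: [0.6315, -0.0364, 0.2227]
ee_rot: [[0.298, -0.955, 0.0], [-0.955, -0.298, -0.001], [0.001, 0.0, -1.0]]
wrist_force: [0.2, -0.2, -0.4]
gripper_width: 0.506
gripper_force: 0.0
```

>>> drive_tool(rows=[[45, -5, 0, -35, 0, 0, 0.01], [45, 0, 0, -35, 0, 0, 0], [45, 0, 0, -30, 0, 0, 0], [45, 0, 0, -20, 0, 0, 0], [45, 0, 0, 0, 0, 0, 0]])

```text
time_s: 4.12
tcp_pos: [0.6243, -0.0373, 0.0998]
ee_rot: [[0.305, -0.952, -0.005], [-0.952, -0.305, -0.001], [-0.001, 0.005, -1.0]]
wrist_force: [-1.2, -0.1, -1.0]
gripper_width: 0.452
gripper_force: 0.0
```

>>> drive_tool(rows=[[45, 2, 1, -30, 0, 0, 0], [45, 0, 0, -25, 0, 0, 0], [45, 0, 0, -13, 0, 0, 0], [45, 0, 0, 0, 0, 0, 0], [45, 0, 0, 0, 0, 0, 0]])

```text
time_s: 4.53
tcp_pos: [0.6299, -0.0356, 0.0362]
ee_rot: [[0.307, -0.952, 0.004], [-0.952, -0.307, -0.0], [0.001, -0.004, -1.0]]
wrist_force: [0.4, 0.2, 0.6]
gripper_width: 0.452
gripper_force: 0.0
```

>>> drive_tool(rows=[[0, 0, 0, 0, 0, 0, 0], [0, 0, 0, 0, 0, 0, 0], [0, 0, 0, 0, 0, 0, 0], [0, 0, 0, 0, 0, 0, 0], [0, 0, 0, 0, 0, 0, 0]])

```text
time_s: 4.95
tcp_pos: [0.6282, -0.0353, 0.0343]
ee_rot: [[0.307, -0.952, 0.001], [-0.952, -0.307, 0.0], [0.0, -0.001, -1.0]]
wrist_force: [-0.1, 0.8, 1.2]
gripper_width: 0.156
gripper_force: 0.0
```

>>> drive_tool(rows=[[0, 0, 0, 0, 0, 0, 0], [0, 0, 0, 0, 0, 0, 0], [0, 0, 0, 15, 0, 0, 0], [0, 0, 0, 30, 0, 0, 0], [0, 0, 0, 30, 0, 0, 0]])

```text
time_s: 5.37
tcp_pos: [0.6258, -0.0355, 0.1067]
ee_rot: [[0.306, -0.952, -0.007], [-0.952, -0.306, -0.001], [-0.001, 0.007, -1.0]]
wrist_force: [-0.2, -0.7, -3.0]
gripper_width: 0.086
gripper_force: 30.0
```

>>> drive_tool(rows=[[0, -20, 22, 0, 0, 0, -0.09], [0, -21, 23, 0, 0, 0, -0.09], [0, -21, 23, 0, 0, 0, -0.09], [0, -21, 22, 0, 0, 0, -0.1], [0, 0, 0, 0, 0, 0, 0]])

```text
time_s: 5.78
tcp_pos: [0.5399, 0.0567, 0.1074]
ee_rot: [[-0.059, -0.998, -0.006], [-0.998, 0.059, -0.0], [0.0, 0.006, -1.0]]
wrist_force: [-1.2, -0.8, -3.2]
gripper_width: 0.088
gripper_force: 30.0
```

>>> drive_tool(rows=[[0, 0, 0, 0, 0, 0, 0], [0, 0, 0, 0, 0, 0, 0]])

```text
time_s: 5.95
tcp_pos: [0.5448, 0.0548, 0.1083]
ee_rot: [[-0.057, -0.998, -0.0], [-0.998, 0.057, -0.0], [0.0, 0.0, -1.0]]
wrist_force: [0.8, 0.3, -4.0]
gripper_width: 0.088
gripper_force: 30.0
```

>>> drive_tool(rows=[[0, -1, 0, -25, 0, 0, 0], [0, 0, 0, -25, 0, 0, 0], [0, 0, 0, -12, 0, 0, 0], [0, 0, 0, -5, 0, 0, 0], [0, 0, 0, 0, 0, 0, 0]])

```text
time_s: 6.37
tcp_pos: [0.5437, 0.0537, 0.0399]
ee_rot: [[-0.059, -0.998, -0.003], [-0.998, 0.059, -0.001], [0.001, 0.003, -1.0]]
wrist_force: [-0.4, -0.6, -2.3]
gripper_width: 0.091
gripper_force: 30.0
```

>>> drive_tool(rows=[[0, 0, 0, 0, 0, 0, 0], [0, 0, 0, -1, 0, 0, 0], [0, 0, 0, 0, 0, 0, 0]])

```text
time_s: 6.62
tcp_pos: [0.5447, 0.0548, 0.0415]
ee_rot: [[-0.058, -0.998, 0.002], [-0.998, 0.058, 0.001], [-0.001, -0.002, -1.0]]
wrist_force: [0.6, -0.2, -4.1]
gripper_width: 0.09
gripper_force: 30.0
```

>>> drive_tool(rows=[[0, -1, 0, -2, 0, 0, 0], [0, 0, 0, -1, 0, 0, 0], [0, 0, 0, 0, 0, 0, 0]])

```text
time_s: 6.87
tcp_pos: [0.543, 0.0548, 0.038]
ee_rot: [[-0.058, -0.998, 0.001], [-0.998, 0.058, 0.0], [-0.0, -0.001, -1.0]]
wrist_force: [-0.3, 0.5, -1.4]
gripper_width: 0.092
gripper_force: 30.0
```

>>> drive_tool(rows=[[35, 0, 0, 0, 0, 0, 0], [35, 0, 0, 0, 0, 0, 0], [35, 0, 0, 0, 0, 0, 0], [35, 0, 0, 20, 0, 0, 0], [35, 0, 0, 30, 0, 0, 0]])

```text
time_s: 7.28
tcp_pos: [0.5409, 0.054, 0.0856]
ee_rot: [[-0.058, -0.998, -0.006], [-0.998, 0.058, -0.002], [0.003, 0.006, -1.0]]
wrist_force: [1.2, 0.1, 0.2]
gripper_width: 0.323
gripper_force: 0.0
```

>>> drive_tool(rows=[[45, -15, 16, 40, 0, 0, 0.09], [45, -35, 37, 0, 0, 0, 0.1], [45, -35, 37, 0, 0, 0, 0.1], [45, -35, 38, 0, 0, 0, 0.1], [45, 0, 0, 0, 0, 0, 0.1]])

```text
time_s: 7.7
tcp_pos: [0.4402, 0.164, 0.1249]
ee_rot: [[0.429, -0.903, 0.0], [-0.903, -0.429, 0.001], [-0.001, -0.001, -1.0]]
wrist_force: [-0.4, -0.4, 0.5]
gripper_width: 0.449
gripper_force: 0.0
```

>>> drive_tool(rows=[[45, 0, 0, 0, 0, 0, 0], [45, 0, 0, 0, 0, 0, 0]])

```text
time_s: 7.87
tcp_pos: [0.4439, 0.161, 0.1246]
ee_rot: [[0.417, -0.909, 0.001], [-0.909, -0.417, 0.001], [-0.0, -0.001, -1.0]]
wrist_force: [-0.8, -0.4, 0.4]
gripper_width: 0.446
gripper_force: 0.0
```

>>> drive_tool(rows=[[45, -20, 22, 0, 0, 0, 0], [45, 0, 0, -25, 0, 0, 0], [45, 0, 0, -20, 0, 0, 0], [45, 0, 0, 0, 0, 0, 0], [45, 0, 0, 0, 0, 0, 0]])

```text
time_s: 8.28
tcp_pos: [0.4241, 0.1813, 0.0785]
ee_rot: [[0.416, -0.91, -0.002], [-0.91, -0.416, -0.002], [0.001, 0.002, -1.0]]
wrist_force: [0.3, 0.0, 1.2]
gripper_width: 0.449
gripper_force: 0.0
```

>>> drive_tool(rows=[[45, 0, 1, -25, 0, 0, 0], [45, 0, 0, -15, 0, 0, 0], [45, 0, 0, -5, 0, 0, 0], [45, 0, 0, 0, 0, 0, 0], [0, 0, 0, 0, 0, 0, 0]])

```text
time_s: 8.7
tcp_pos: [0.4247, 0.1837, 0.035]
ee_rot: [[0.418, -0.908, 0.001], [-0.908, -0.418, 0.001], [-0.0, -0.002, -1.0]]
wrist_force: [1.2, -0.5, 0.3]
gripper_width: 0.419
gripper_force: 0.0
```

>>> drive_tool(rows=[[0, 0, 0, 0, 0, 0, 0], [0, 0, 0, 0, 0, 0, 0], [0, 0, 0, 0, 0, 0, 0], [0, 0, 0, 0, 0, 0, 0], [0, 0, 0, 0, 0, 0, 0]])

```text
time_s: 9.12
tcp_pos: [0.424, 0.1838, 0.0345]
ee_rot: [[0.419, -0.908, 0.001], [-0.908, -0.419, 0.001], [-0.0, -0.001, -1.0]]
wrist_force: [-0.1, -1.4, 4.2]
gripper_width: 0.091
gripper_force: 30.0
```

>>> drive_tool(rows=[[0, 0, 0, 0, 0, 0, 0], [0, 0, 0, 0, 0, 0, 0], [0, 0, 0, 20, 0, 0, 0], [0, 0, 0, 35, 0, 0, 0], [0, 0, 0, 35, 0, 0, 0]])

```text
time_s: 9.53
tcp_pos: [0.422, 0.1822, 0.1234]
ee_rot: [[0.418, -0.908, -0.005], [-0.908, -0.418, -0.004], [0.001, 0.006, -1.0]]
wrist_force: [1.1, 0.9, -2.5]
gripper_width: 0.092
gripper_force: 30.0
```

>>> drive_tool(rows=[[0, 8, -20, 0, 0, 0, -0.09], [0, 13, -32, 0, 0, 0, -0.1], [0, 13, -32, 0, 0, 0, -0.1], [0, 12, -30, 0, 0, 0, -0.1], [0, 4, -10, 0, 0, 0, -0.1]])

```text
time_s: 9.95
tcp_pos: [0.4732, 0.0564, 0.1231]
ee_rot: [[-0.066, -0.998, -0.003], [-0.998, 0.066, -0.001], [0.001, 0.003, -1.0]]
wrist_force: [1.1, -0.2, -2.7]
gripper_width: 0.091
gripper_force: 30.0
```

>>> drive_tool(rows=[[0, 0, 0, 0, 0, 0, 0], [0, 0, 0, 0, 0, 0, 0]])

```text
time_s: 10.12
tcp_pos: [0.4729, 0.0587, 0.1232]
ee_rot: [[-0.058, -0.998, -0.002], [-0.998, 0.058, -0.0], [0.001, 0.002, -1.0]]
wrist_force: [-0.9, 0.1, -3.8]
gripper_width: 0.091
gripper_force: 30.0
```

>>> drive_tool(rows=[[0, 0, 0, -30, 0, 0, 0], [0, 0, 0, -30, 0, 0, 0], [0, 0, 0, -16, 0, 0, 0], [0, 0, 0, -6, 0, 0, 0], [0, 0, 0, 0, 0, 0, 0]])

```text
time_s: 10.53
tcp_pos: [0.4724, 0.0598, 0.0406]
ee_rot: [[-0.055, -0.998, -0.004], [-0.998, 0.056, -0.002], [0.002, 0.004, -1.0]]
wrist_force: [0.9, -0.7, -2.6]
gripper_width: 0.092
gripper_force: 30.0
```

>>> drive_tool(rows=[[0, 0, 0, -2, 0, 0, 0], [0, 0, 0, 0, 0, 0, 0], [0, 0, 0, 0, 0, 0, 0]])

```text
time_s: 10.78
tcp_pos: [0.4744, 0.0601, 0.0412]
ee_rot: [[-0.057, -0.998, 0.002], [-0.998, 0.057, 0.001], [-0.001, -0.002, -1.0]]
wrist_force: [1.2, 0.4, -3.3]
gripper_width: 0.092
gripper_force: 30.0
```

>>> drive_tool(rows=[[0, 0, -0.5, -2.5, 0, 0, 0], [0, 0, 0, 0, 0, 0, 0], [35, 0, 0, 0, 0, 0, 0], [35, 0, 0, 0, 0, 0, 0], [35, 0, 0, 0, 0, 0, 0]])

```text
time_s: 11.2
tcp_pos: [0.4739, 0.059, 0.0379]
ee_rot: [[-0.058, -0.998, 0.001], [-0.998, 0.058, 0.0], [-0.0, -0.001, -1.0]]
wrist_force: [-0.4, -0.7, -0.3]
gripper_width: 0.232
gripper_force: 0.0
```

>>> drive_tool(rows=[[35, 0, 0, 25, 0, 0, 0], [35, 0, 0, 35, 0, 0, 0], [45, 0, 0, 40, 0, 0, 0], [45, 30, 8, 10, 0, 0, 0.1], [45, 38, 10, 0, 0, 0, 0.105]])

```text
time_s: 11.62
tcp_pos: [0.5428, 0.0773, 0.1532]
ee_rot: [[0.152, -0.988, 0.008], [-0.988, -0.152, 0.003], [-0.002, -0.009, -1.0]]
wrist_force: [0.6, 1.4, 0.0]
gripper_width: 0.431
gripper_force: 0.0
```

>>> drive_tool(rows=[[45, 38, 10, 0, 0, 0, 0.105], [45, 38, 10, 0, 0, 0, 0.105], [45, 30, 8, 0, 0, 0, 0.105], [45, 22, 6, 0, 0, 0, 0.105], [45, 0, 0, 0, 0, 0, 0]])

```text
time_s: 12.03
tcp_pos: [0.6733, 0.1118, 0.1462]
ee_rot: [[0.54, -0.842, 0.002], [-0.842, -0.54, -0.0], [0.001, -0.001, -1.0]]
wrist_force: [0.9, 0.3, 0.6]
gripper_width: 0.451
gripper_force: 0.0
```

>>> drive_tool(rows=[[45, 0, 0, 0, 0, 0, 0], [45, 0, 0, 0, 0, 0, 0]])

```text
time_s: 12.2
tcp_pos: [0.6688, 0.1106, 0.1469]
ee_rot: [[0.536, -0.844, -0.002], [-0.844, -0.536, -0.0], [-0.001, 0.002, -1.0]]
wrist_force: [-0.0, -1.0, 0.5]
gripper_width: 0.454
gripper_force: 0.0
```

>>> drive_tool(rows=[[45, 1, 1, -30, 0, 0, 0], [45, 0, 0, -30, 0, 0, 0], [45, 0, 0, -20, 0, 0, 0], [45, 0, 0, 0, 0, 0, 0], [45, 0, 0, 0, 0, 0, 0]])

```text
time_s: 12.62
tcp_pos: [0.6695, 0.1114, 0.0674]
ee_rot: [[0.537, -0.844, -0.002], [-0.844, -0.537, -0.001], [-0.0, 0.002, -1.0]]
wrist_force: [1.1, 0.6, 0.4]
gripper_width: 0.448
gripper_force: 0.0
```

>>> drive_tool(rows=[[45, 0, 0, -20, 0, 0, 0], [45, 0, 0, -13, 0, 0, 0], [45, 0, 0, 0, 0, 0, 0], [45, 0, 0, 0, 0, 0, 0], [0, 0, 0, 0, 0, 0, 0]])

```text
time_s: 13.03
tcp_pos: [0.6714, 0.1122, 0.036]
ee_rot: [[0.537, -0.843, 0.002], [-0.843, -0.537, 0.0], [0.001, -0.002, -1.0]]
wrist_force: [1.1, -0.7, 0.8]
gripper_width: 0.425
gripper_force: 0.0
```

>>> drive_tool(rows=[[0, 0, 0, 0, 0, 0, 0], [0, 0, 0, 0, 0, 0, 0], [0, 0, 0, 0, 0, 0, 0], [0, 0, 0, 0, 0, 0, 0], [0, 0, 0, 0, 0, 0, 0]])

```text
time_s: 13.45
tcp_pos: [0.6711, 0.1121, 0.035]
ee_rot: [[0.537, -0.843, 0.001], [-0.843, -0.537, 0.0], [0.0, -0.001, -1.0]]
wrist_force: [-0.5, -0.0, 2.0]
gripper_width: 0.092
gripper_force: 30.0
```

>>> drive_tool(rows=[[0, 0, 0, 0, 0, 0, 0], [0, 0, 0, 0, 0, 0, 0], [0, 0, 0, 20, 0, 0, 0], [0, 0, 0, 35, 0, 0, 0], [0, 0, 0, 35, 0, 0, 0]])

```text
time_s: 13.87
tcp_pos: [0.669, 0.1114, 0.123]
ee_rot: [[0.537, -0.844, -0.006], [-0.844, -0.537, -0.002], [-0.002, 0.006, -1.0]]
wrist_force: [1.7, -0.4, -1.6]
gripper_width: 0.094
gripper_force: 30.0
```

>>> drive_tool(rows=[[0, -13, -19, 0, 0, 0, -0.076], [0, -26, -37, 0, 0, 0, -0.076], [0, -26, -37, 0, 0, 0, -0.076], [0, -26, -37, 0, 0, 0, -0.076], [0, -24, -35, 0, 0, 0, -0.076]])

```text
time_s: 14.28
tcp_pos: [0.56, -0.0449, 0.1239]
ee_rot: [[0.183, -0.983, -0.002], [-0.983, -0.183, 0.0], [-0.0, 0.002, -1.0]]
wrist_force: [0.9, -1.3, -2.3]
gripper_width: 0.092
gripper_force: 30.0
```

>>> drive_tool(rows=[[0, -18, -27, 0, 0, 0, -0.076], [0, -8, -13, 0, 0, 0, 0], [0, 0, 0, 0, 0, 0, 0], [0, 0, 0, 0, 0, 0, 0]])

```text
time_s: 14.62
tcp_pos: [0.5362, -0.0841, 0.1246]
ee_rot: [[0.11, -0.994, 0.0], [-0.994, -0.11, 0.0], [-0.0, -0.0, -1.0]]
wrist_force: [0.3, 0.6, -2.3]
gripper_width: 0.088
gripper_force: 30.0
```

>>> drive_tool(rows=[[0, -7, -8.5, -20, 0, 0, 0], [0, 0, 0, -30, 0, 0, 0], [0, 0, 0, -25, 0, 0, 0], [0, 0, 0, -7, 0, 0, 0], [0, 0, 0, 0, 0, 0, 0]])

```text
time_s: 15.03
tcp_pos: [0.5293, -0.0913, 0.041]
ee_rot: [[0.113, -0.994, -0.004], [-0.994, -0.113, -0.001], [0.0, 0.004, -1.0]]
wrist_force: [0.7, 0.1, -1.5]
gripper_width: 0.091
gripper_force: 30.0
```

>>> drive_tool(rows=[[0, 0, 0, -1, 0, 0, 0], [0, 0, 0, 0, 0, 0, 0], [0, 0, 0, 0, 0, 0, 0]])

```text
time_s: 15.28
tcp_pos: [0.5305, -0.0918, 0.0428]
ee_rot: [[0.112, -0.994, 0.003], [-0.994, -0.112, 0.0], [0.0, -0.003, -1.0]]
wrist_force: [0.5, 0.6, -1.3]
gripper_width: 0.087
gripper_force: 30.0
```

>>> drive_tool(rows=[[0, -1, -1, -3, 0, 0, 0], [0, 0, 0, -1, 0, 0, 0], [0, 0, 0, 0, 0, 0, 0]])

```text
time_s: 15.53
tcp_pos: [0.5288, -0.0931, 0.0388]
ee_rot: [[0.111, -0.994, 0.002], [-0.994, -0.111, 0.0], [0.0, -0.002, -1.0]]
wrist_force: [-1.5, 0.2, 4.2]
gripper_width: 0.088
gripper_force: 30.0
```

>>> drive_tool(rows=[[35, 0, 0, 0, 0, 0, 0], [35, 0, 0, 0, 0, 0, 0], [35, 0, 0, 0, 0, 0, 0], [35, 0, 0, 20, 0, 0, 0], [35, 0, 0, 35, 0, 0, 0]])

```text
time_s: 15.95
tcp_pos: [0.5252, -0.0934, 0.0895]
ee_rot: [[0.11, -0.994, -0.01], [-0.994, -0.11, -0.0], [-0.001, 0.01, -1.0]]
wrist_force: [-0.1, 0.5, -1.1]
gripper_width: 0.324
gripper_force: 0.0
```

>>> drive_tool(rows=[[45, 0, 0, 40, 0, 0, 0], [45, 9, 25, 10, 0, 0, -0.04], [45, 14, 38, 0, 0, 0, -0.05], [45, 14, 38, 0, 0, 0, -0.05], [45, 14, 38, 0, 0, 0, -0.05]])

```text
time_s: 16.37
tcp_pos: [0.5796, 0.0471, 0.1433]
ee_rot: [[-0.083, -0.997, 0.001], [-0.997, 0.083, 0.001], [-0.001, -0.001, -1.0]]
wrist_force: [0.6, 0.1, 0.6]
gripper_width: 0.447
gripper_force: 0.0
```

>>> drive_tool(rows=[[45, 14, 38, 0, 0, 0, -0.05], [45, 14, 38, 0, 0, 0, -0.05], [45, 14, 38, 0, 0, 0, -0.05], [45, 14, 38, 0, 0, 0, -0.03], [45, 10, 25, 0, 0, 0, 0]])

```text
time_s: 16.78
tcp_pos: [0.646, 0.2263, 0.1421]
ee_rot: [[-0.255, -0.967, 0.001], [-0.967, 0.255, 0.0], [-0.0, -0.0, -1.0]]
wrist_force: [0.8, -0.5, -0.0]
gripper_width: 0.448
gripper_force: 0.0
```

>>> drive_tool(rows=[[45, 0, 0, 0, 0, 0, 0], [45, 0, 0, 0, 0, 0, 0], [45, 0, 0, 0, 0, 0, 0]])

```text
time_s: 17.03
tcp_pos: [0.6447, 0.2222, 0.1419]
ee_rot: [[-0.256, -0.967, -0.002], [-0.967, 0.256, -0.001], [0.001, 0.001, -1.0]]
wrist_force: [0.8, 0.1, -0.0]
gripper_width: 0.451
gripper_force: 0.0
```

>>> drive_tool(rows=[[45, 4, 6, -30, 0, 0, 0], [45, 0, 0, -30, 0, 0, 0], [45, 0, 0, -15, 0, 0, 0], [45, 0, 0, 0, 0, 0, 0], [45, 0, 0, 0, 0, 0, 0]])

```text
time_s: 17.45
tcp_pos: [0.6489, 0.2272, 0.0673]
ee_rot: [[-0.257, -0.966, -0.001], [-0.966, 0.257, -0.001], [0.002, 0.001, -1.0]]
wrist_force: [-0.6, 0.6, 0.8]
gripper_width: 0.451
gripper_force: 0.0
```

>>> drive_tool(rows=[[45, 0, 0, -20, 0, 0, 0], [45, 0, 0, -13, 0, 0, 0], [45, 0, 0, 0, 0, 0, 0], [45, 0, 0, 0, 0, 0, 0], [0, 0, 0, 0, 0, 0, 0]])

```text
time_s: 17.87
tcp_pos: [0.65, 0.2289, 0.0359]
ee_rot: [[-0.256, -0.967, 0.002], [-0.967, 0.256, 0.001], [-0.001, -0.002, -1.0]]
wrist_force: [0.8, -0.2, -0.2]
gripper_width: 0.422
gripper_force: 0.0
```

>>> drive_tool(rows=[[0, 0, 0, 0, 0, 0, 0], [0, 0, 0, 0, 0, 0, 0], [0, 0, 0, 0, 0, 0, 0], [0, 0, 0, 0, 0, 0, 0], [0, 0, 0, 0, 0, 0, 0]])

```text
time_s: 18.28
tcp_pos: [0.6496, 0.229, 0.035]
ee_rot: [[-0.256, -0.967, 0.001], [-0.967, 0.256, 0.0], [-0.001, -0.001, -1.0]]
wrist_force: [-0.9, 0.3, 1.1]
gripper_width: 0.095
gripper_force: 30.0
```

>>> drive_tool(rows=[[0, 0, 0, 0, 0, 0, 0], [0, 0, 0, 0, 0, 0, 0], [0, 0, 0, 20, 0, 0, 0], [0, 0, 0, 40, 0, 0, 0], [0, 0, 0, 40, 0, 0, 0]])

```text
time_s: 18.7
tcp_pos: [0.6473, 0.228, 0.1325]
ee_rot: [[-0.256, -0.967, -0.007], [-0.967, 0.256, -0.003], [0.005, 0.006, -1.0]]
wrist_force: [0.7, -0.6, -1.6]
gripper_width: 0.089
gripper_force: 30.0
```

>>> drive_tool(rows=[[0, -10, -17, 0, 0, 0, 0.02], [0, -20, -35, 0, 0, 0, 0.04], [0, -20, -35, 0, 0, 0, 0.04], [0, -20, -35, 0, 0, 0, 0.04], [0, -20, -35, 0, 0, 0, 0.04]])

```text
time_s: 19.12
tcp_pos: [0.5572, 0.0704, 0.1338]
ee_rot: [[-0.077, -0.997, -0.002], [-0.997, 0.077, -0.0], [0.0, 0.002, -1.0]]
wrist_force: [0.6, -1.3, -1.6]
gripper_width: 0.086
gripper_force: 30.0
```

>>> drive_tool(rows=[[0, -20, -35, 0, 0, 0, 0.04], [0, -20, -35, 0, 0, 0, 0.04], [0, -20, -35, 0, 0, 0, 0.04], [0, -20, -35, 0, 0, 0, 0.04], [0, -13, -22, 0, 0, 0, 0.03]])

```text
time_s: 19.53
tcp_pos: [0.4627, -0.0924, 0.1339]
ee_rot: [[0.11, -0.994, -0.003], [-0.994, -0.11, 0.0], [-0.001, 0.003, -1.0]]
wrist_force: [0.1, -0.1, -2.0]
gripper_width: 0.091
gripper_force: 30.0
```

>>> drive_tool(rows=[[0, -6, -10, 0, 0, 0, 0], [0, 0, 0, 0, 0, 0, 0], [0, 0, 0, 0, 0, 0, 0]])

```text
time_s: 19.78
tcp_pos: [0.4604, -0.1003, 0.1346]
ee_rot: [[0.109, -0.994, 0.0], [-0.994, -0.109, 0.0], [-0.0, -0.001, -1.0]]
wrist_force: [0.7, -0.1, -1.6]
gripper_width: 0.09
gripper_force: 30.0
```

>>> drive_tool(rows=[[0, -1, 0, -30, 0, 0, 0], [0, 0, 0, -35, 0, 0, 0], [0, 0, 0, -20, 0, 0, 0], [0, 0, 0, -7, 0, 0, 0], [0, 0, 0, 0, 0, 0, 0]])

```text
time_s: 20.2
tcp_pos: [0.4591, -0.0993, 0.0409]
ee_rot: [[0.112, -0.994, -0.004], [-0.994, -0.112, -0.001], [0.0, 0.004, -1.0]]
wrist_force: [0.0, -0.2, -1.3]
gripper_width: 0.091
gripper_force: 30.0
```

>>> drive_tool(rows=[[0, 0, 0, 0, 0, 0, 0], [0, 0, 0, -1, 0, 0, 0], [0, 0, 0, 0, 0, 0, 0]])

```text
time_s: 20.45
tcp_pos: [0.4605, -0.0998, 0.0428]
ee_rot: [[0.111, -0.994, 0.003], [-0.994, -0.111, 0.0], [0.0, -0.003, -1.0]]
wrist_force: [-0.0, 0.1, -1.1]
gripper_width: 0.091
gripper_force: 30.0
```

>>> drive_tool(rows=[[0, -1, -1, -3, 0, 0, 0], [0, 0, 0, -1, 0, 0, 0], [0, 0, 0, 0, 0, 0, 0]])

```text
time_s: 20.7
tcp_pos: [0.4589, -0.1011, 0.0389]
ee_rot: [[0.111, -0.994, 0.002], [-0.994, -0.111, 0.0], [0.0, -0.002, -1.0]]
wrist_force: [-1.3, 2.5, 5.1]
gripper_width: 0.091
gripper_force: 30.0
```

>>> drive_tool(rows=[[35, 0, 0, 0, 0, 0, 0], [35, 0, 0, 0, 0, 0, 0], [35, 0, 0, 0, 0, 0, 0], [35, 0, 0, 20, 0, 0, 0], [35, 0, 0, 35, 0, 0, 0]])

```text
time_s: 21.12
tcp_pos: [0.4554, -0.1014, 0.0901]
ee_rot: [[0.11, -0.994, -0.009], [-0.994, -0.11, -0.001], [-0.0, 0.009, -1.0]]
wrist_force: [1.0, 0.0, -0.0]
gripper_width: 0.327
gripper_force: 0.0
```

>>> drive_tool(rows=[[45, 0, 0, 40, 0, 0, 0], [45, 0, 0, 40, 0, 0, 0], [45, 0, 0, 40, 0, 0, 0], [45, 0, 0, 40, 0, 0, 0], [45, 0, 30, 40, 0, 0, 0]])

```text
time_s: 21.53
tcp_pos: [0.4583, -0.078, 0.2892]
ee_rot: [[0.107, -0.994, 0.003], [-0.994, -0.107, -0.001], [0.001, -0.003, -1.0]]
wrist_force: [1.3, 1.6, 0.6]
gripper_width: 0.444
gripper_force: 0.0
```

>>> drive_tool(rows=[[45, 0, 40, 20, 0, 0, 0], [45, 0, 40, 0, 0, 0, 0], [45, 0, 40, 0, 0, 0, 0], [45, 0, 40, 0, 0, 0, 0], [45, 0, 40, 0, 0, 0, 0]])

```text
time_s: 21.95
tcp_pos: [0.4576, 0.1227, 0.3049]
ee_rot: [[0.111, -0.994, 0.001], [-0.994, -0.111, 0.001], [-0.001, -0.001, -1.0]]
wrist_force: [-0.0, 0.3, 0.7]
gripper_width: 0.449
gripper_force: 0.0
```

>>> drive_tool(rows=[[45, 0, 40, 0, 0, 0, 0], [45, 0, 40, 0, 0, 0, 0], [45, 0, 30, 0, 0, 0, 0], [45, 0, 0, 0, 0, 0, 0], [45, 0, 0, 0, 0, 0, 0]])

```text
time_s: 22.37
tcp_pos: [0.4579, 0.2323, 0.3038]
ee_rot: [[0.113, -0.994, -0.001], [-0.994, -0.113, -0.001], [0.001, 0.001, -1.0]]
wrist_force: [-0.1, -0.3, -0.6]
gripper_width: 0.45
gripper_force: 0.0
```

```bash
python3 - <<'E'
from h import *
c=capture('top'); P,u,v=cloud(c)
f=cv2.resize(c['frame'][130:310,190:450],None,fx=3,fy=3,interpolation=cv2.INTER_CUBIC)
cv2.imwrite('pics/crop2.png',f[:,:,::-1])
for n,(o,yaw) in {'L':((475.5,-98.7),6.3),'R':((489.3,58.3),-3.4)}.items():
    a=np.radians(yaw); x=np.array([np.cos(a),np.sin(a)])
    for s in(54,-16):
        t=(np.array(o)+s*x); print(n,s,t.round(1)); wallfit(P,.05,.07,t/1000,.045)
        m=np.hypot(*(P[:,:2]-t/1000).T)<.04; print(' top z',np.percentile(P[m,2],[97,99.5]).round(4))
E
```

```text
L 54 [529.2 -92.8]
wall n 149 mid [526.4 -93.6] rect [526.6 -93.6   8.7  72.4   6.4] len 72.4 yaw of +x 6.8 ymean lo 3.1
 top z [0.0554 0.0568]
L -16 [ 459.6 -100.5]
wall n 151 mid [ 456.7 -101. ] rect [ 456.8 -101.     8.    71.1    6.1] len 71.1 yaw of +x 6.1 ymean lo 2.8
 top z [0.0553 0.0564]
R 54 [543.2  55.1]
wall n 143 mid [540.5  54. ] rect [540.7  54.   71.5   8.3  86.8] len 71.5 yaw of +x -2.8 ymean lo 1.2
 top z [0.0552 0.0568]
R -16 [473.3  59.2]
wall n 149 mid [472.3  58.8] rect [472.4  58.8  70.3   8.2  86.6] len 70.3 yaw of +x -3.3 ymean lo -0.8
 top z [0.0555 0.0569]
```

View pics/crop2.png

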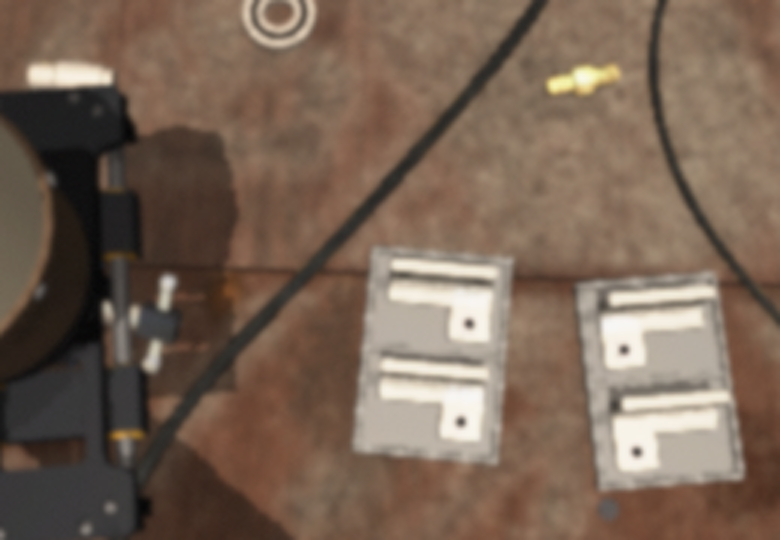

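All four brackets stand upright on their outlines, within about 3 mm and 1°. The bearing and fitting haven't moved, and the coupler near (70,75) is also still in place.

```bash
python3 -c "
from station import finish_job
print(finish_job())"
```

```text
the job is handed in; nothing more can be done
None
```

All four brackets stand in the correct trays, within about 3 mm and 1° of their outlines by the top camera; the bearing, fitting and coupler look unmoved, and I handed the job in after about 22 s of robot time (no verdict was returned).

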